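Nip a bushing in the thumbwheel inspection vice

ROBOT

A 6-joint arm with a two-finger parallel gripper is mounted at the origin on a cart in front of the work surface, level with it; the furniture and walls round the work are solid. World frame = base frame: x ahead of the robot, y to its left, z up, the work surface at z = 0. Lengths are in m, angles in rad, forces in N, time in s.
With the tool pointing down it reaches from about 0.275 to 0.825 m from the base axis. Payload 4.9 kg.
Tool frame: the origin (TCP) lies at the very end of the fingers, on their centre line; the grasp point (between the pads) lies 19 mm behind it; z points along the fingers, y is the line along which they close (so a half turn about z gives the same grasp; the last joint's range is limited). The gripper opens to 85 mm and grips with 20 to 120 N. Pads are 22 mm wide; open, the fingers measure 114 mm over their backs; the gripper's body (76 mm by 85 mm) begins 54 mm behind the grasp point. The pads swing forward as they close: fully open they stand 13 mm farther back than shut.
Start: joints at [-1.296, 0.326, -0.193, 1.052, 0, 1.437], TCP at [0.219, -0.505, 0.231] pointing down, gripper open.
Joint ranges: [-2.65, 2.65], [-0.97, 1.79], [-1.3, 1.35], [-1.93, 2.1], [-1.47, 1.37], [-3.14, 3.14]. Speed limits (rad/s): [2.57, 2.57, 3.14, 3.14, 3.14, 3.14].

INTERFACE

Orientations are given as a rotation vector (axis times angle).
In Python, from plant import r, vision, sign_off gives the robot as it stands. The module is installed in compiled form; this text tells all that it offers.
- The arm moves only by the tool move_arm, never from a script. Its argument "series" is a list of rows, each a list of 7 numbers: the turn, a rotation vector about the tool's x, y, z in rad, then the shift along the tool's x, y, z in m, then the closure, from 0 (fully open) to 1 (shut). A call has 1 to 5 rows; each row shifts and turns the commanded pose from where the row before left it, along the tool's axes as they then stand; what a row does not reach is not made up. A row lasts 1/8 s, in which the tool goes at most 62.5 mm and 10.7 degrees, less where a joint would pass 70% of its speed; a pose out of reach is approached as far as the arm can. A call is refused whole if a number of a shift passes 0.0625 or a number of a turn 0.188, either way. A call with a gripper value outside its range is refused whole. The fingers move at their own pace and stop on an object; "force" is the grip in N (left out, the last holds). Time passes only in rows, so rows that do not move let the fingers close. It gives the time, the measured TCP pose, the force, the opening and the grip force at its end, in the units of the state.
- r.sense(): the state, without advancing time (a new reading comes with each control period).
- vision.read_camera(name): name is "scene" or "side" or "wrist"; returns a dict with "image" (480x640x3 uint8, red, green, blue), "fx", "fy", "cx", "cy" (pixels), "camera_from_world" (4x4, takes a point from world to camera coordinates). Camera axes: x right, y up, looking along -z (the intrinsics and any distortion apply to the point x, -y, -z); pixel columns grow to the right and rows downward; lengths in m; the calibration is good to about 2 mm. A picture is of the moment at which its call begins. There is no depth.
- sign_off(): hands the job in; it is judged then, once.
The state is a dict: "time": time; "qpos": joint angles; "joint_vel": joint speeds; "effort": joint torques, N m; "eef_pos": TCP position; "eef_rot": TCP orientation; "force": force on the tool from outside, world axes, zero at the start; "ft_torque": the same for the moment, N m; "width": opening from 0.0 (shut) to 1.0 (fully open); "grip_force": force on a finger pad.
Only numpy, scipy, OpenCV 4.12 (cv2) and the standard library are available. Lean on these libraries where they do the work, as an engineer would, in place of code of your own. Each camera call takes 0.05 s, during which the arm holds its last target. There are 200 camera calls.

TASK

Get the small bushing ready for inspection. Wind the little thumbwheel vice open, rolling the wheel in the slot of its cover with a fingertip, stand the bushing on the bed between its jaws with the collar down, then roll the wheel the other way until the jaw has pushed the bushing home into the V-jaw and nips it finger-tight, so that it stays held when you let go. It is a light instrument: press on it only gently, move the jaw with the wheel alone and never by pushing on it, do not overtighten, and leave the other parts on the bench where they are.

Things in the scene. Friction and masses are not known exactly. Their poses are not given: they have to be found in the camera images.
- bushing: turned steel bushing to be held: round sleeve 28 mm in diameter with a bore, on a collar 37 mm in diameter and 9 mm high at its foot; 38 mm tall in all, about 0.18 kg. Starts upright on the bench, collar down. Origin: centre of its underside, z up along its axis. Grip it across the sleeve, at least 17 mm above its underside so that the fingers stay above the jaws.
- flange: turned steel flange, disc 59 mm in diameter and 14 mm high with a hub 34 mm in diameter, 31 mm tall in all: a bystander. Origin: centre of its underside.
- ring_nut: steel collet nut, a ring 50 mm in diameter and 20 mm high: a bystander. Origin: centre of its underside.
- collet: slit steel spring collet, a tapered sleeve 33 mm in diameter and 40 mm tall: a bystander. Origin: centre of its underside. (Another bystander, not tracked: the green tool-setting stand bolted to the right part of the bench, about x 0.42 to 0.53, y -0.50 to -0.18 m, 0.21 m high; it stands between the arm's start and the work, so pass over it.)
- vice_small: light inspection vice, held fast to the bench by magnets; foot 64 mm (x) by 170 mm (y = -67 to +103 mm). Origin: on its underside, midway across; y runs along the vice from the V-jaw (-y) past the sliding jaw to the grey wheel housing (y = +40 to +92 mm, 44 mm wide, flat cover 36 mm above the bench); z up. Oiled steel bed 44 mm wide, 14 mm above the bench. Both jaws stand 16 mm above it.
- seat (a point): point on the bed (14 mm above the bench) where the middle of the bushing's underside lies when the bushing is home in the V-jaw; axes as the vice, at its y = -7.5 mm. The V-jaw is 44 mm wide with a 90 degree V that opens towards +y: apex 26 mm from the seat towards -y, so there is no room beyond the seat on that side.
- jaw_face (a point): middle of the sliding jaw's flat face (34 mm wide, 16 mm high), axes as the vice. It lies +18.5 mm (vice y) from the seat when it nips the seated bushing, +28.5 mm when fully open, +8.5 mm when fully forward.
- sliding_jaw: steel sliding jaw; runs along the vice's y, 5 mm per radian of the wheel, 20 mm in all. Origin: on the vice's origin when fully open, moving to -y as it closes. It gives way to a direct push of about 7 N, but it is not to be pushed directly: only the wheel moves it.
- thumbwheel (a joint): angle of the thumbwheel: 0 = jaw fully open, at its stop; 2.0 to 2.2 rad = jaw nips the seated bushing; 4.0 rad = jaw fully forward. Grows (jaw closes) as the top of the rim is rolled towards the jaws (vice -y). Starts at 2.7 to 3.8 rad: too far closed; below 1 rad there is room for the bushing. Stays where it is left.
- wheel_top (a point): topmost point of the knurled steel thumbwheel (40 mm in diameter, 9 mm wide, axis along the vice's x), 43 mm above the bench; it stands 7 mm proud of a slot 13 by 36 mm in the cover. Axes as the vice. Rigid bearings; turning takes about 2 N at the rim. A fingertip pressed on it with about 6 N rolls it by friction; at a stop or when the jaw nips, the finger slips.
Things that resemble listed ones, but are neither listed nor needed, are in the scene too. Leave any brown, orange or red look-alike of the bushing alone.

How it is judged:
By the outcome, as a careful person would: the job done as asked, in the order asked, and still so for the second after the job is handed in, with the robot touching nothing.
It also fails if it takes over 72 s, if anything falls off the work surface, if the arm or the gripper's body presses on something with over 40 N, if the wrist force passes 120 N, or if a joint passes its speed limit or range.

## Working session

There is one attempt and no reset: what is moved stays moved. The work goes in short steps, Python scripts to look and compute and a tool call to move; the robot and the scene stay as the last step left them, time stands still between calls to the robot, and variables do not carry over. Pictures are saved under pics/ and viewed, at most 13 in all, crops included, and the job is handed in when it is done.

Besides the shell and the picture viewer there is one more tool, called after "Call:" as name(argument=value, ...) on one line, values as JSON. move_arm: Moves the arm, as the interface text tells. Its arguments: {"type":"object","properties":{"series":{"type":"array","items":{"type":"array","items":{"type":"number"}}},"force":{"type":"number"}},"required":["series"]}

```bash
mkdir -p pics; cat > h.py <<'E'
import numpy as np, cv2
from scipy.spatial.transform import Rotation as R
from plant import r, vision, sign_off
def snap(n,f=None):
    c=vision.read_camera(n)
    if f: cv2.imwrite('pics/'+f,c['image'][:,:,::-1])
    return c
def ray(c,u,v):
    T=np.array(c['camera_from_world']);Rm=T[:3,:3]
    d=Rm.T@np.array([(u-c['cx'])/c['fx'],-(v-c['cy'])/c['fy'],-1]);o=-Rm.T@T[:3,3]
    return o,d
def onz(c,u,v,z):
    o,d=ray(c,u,v); return o+d*(z-o[2])/d[2]
def proj(c,p):
    T=np.array(c['camera_from_world']);q=T[:3,:3]@np.array(p)+T[:3,3]
    return c['fx']*q[0]/-q[2]+c['cx'], c['fy']*-q[1]/-q[2]+c['cy']
def st():
    s=r.sense(); print({k:np.round(s[k],4).tolist() for k in ['time','qpos','eef_pos','eef_rot','force','width','grip_force']}); return s
E
python3 - <<'E'
from h import *
st()
for n in ['scene','side']:
    c=snap(n,n+'0.png'); print(n,c.keys(),c['fx'],c['cx'],c['cy'],np.round(c['camera_from_world'],3).tolist(),[v for k,v in c.items() if 'dist' in k])
E
```

```text
{'time': 0.0, 'qpos': [-1.2962, 0.3269, -0.1936, 1.052, 0.0, 1.4366], 'eef_pos': [0.2185, -0.5041, 0.2305], 'eef_rot': [-3.0745, -0.6373, 0.0002], 'force': [0.3726, 0.0863, -0.0499], 'width': 1.0021, 'grip_force': 0.0}
scene dict_keys(['image', 'fx', 'fy', 'cx', 'cy', 'camera_from_world']) 494.0897027344431 321.2023650113163 243.39030299411834 [[-0.585, -0.811, -0.018, 0.446], [0.582, -0.435, 0.687, -0.252], [-0.564, 0.391, 0.727, -0.681], [0.0, 0.0, 0.0, 1.0]] []
side dict_keys(['image', 'fx', 'fy', 'cx', 'cy', 'camera_from_world']) 527.5268917433012 329.42201632615735 228.80540796861348 [[0.927, -0.374, -0.024, -0.4], [0.242, 0.548, 0.801, -0.268], [-0.287, -0.748, 0.598, -0.6], [0.0, 0.0, 0.0, 1.0]] []
```

View pics/scene0.png

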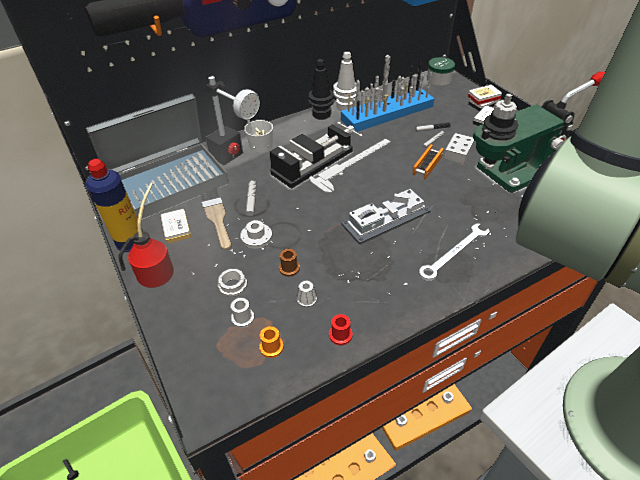

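View pics/side0.png

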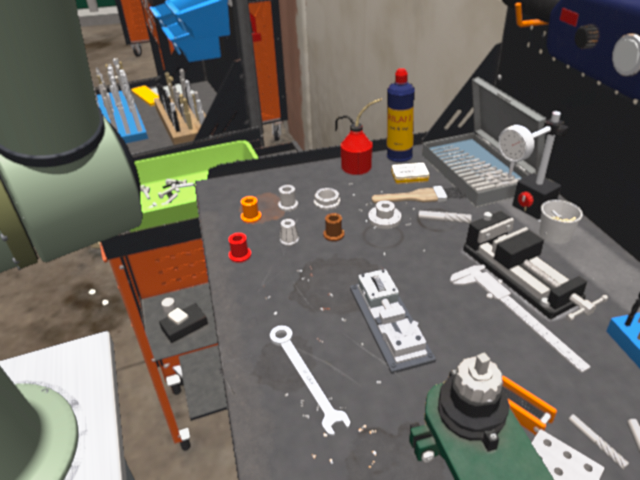

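The scene view shows the grey bushing at about (241,312) and the collet at (307,293). The nut is at (232,281), the flange at (256,232) and the small vice at (387,214). In the side view the bushing is at (288,197) and the vice at (392,318). I'll zoom in on both.

```bash
python3 - <<'E'
from h import *
a=cv2.imread('pics/scene0.png');b=cv2.imread('pics/side0.png')
A=cv2.resize(a[180:250,335:435],(400,280),interpolation=cv2.INTER_CUBIC)
B=cv2.resize(b[260:375,340:440],(400,460),interpolation=cv2.INTER_CUBIC)
C=cv2.resize(a[290:335,215:265],(400,320)[:2],interpolation=cv2.INTER_CUBIC)[:,:400]
o=np.zeros((600,800,3),np.uint8);o[:280,:400]=A;o[:460,400:]=B;o[280:600,:400]=C
cv2.imwrite('pics/z.png',o)
E
```

```text
(no output)
```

View pics/z.png

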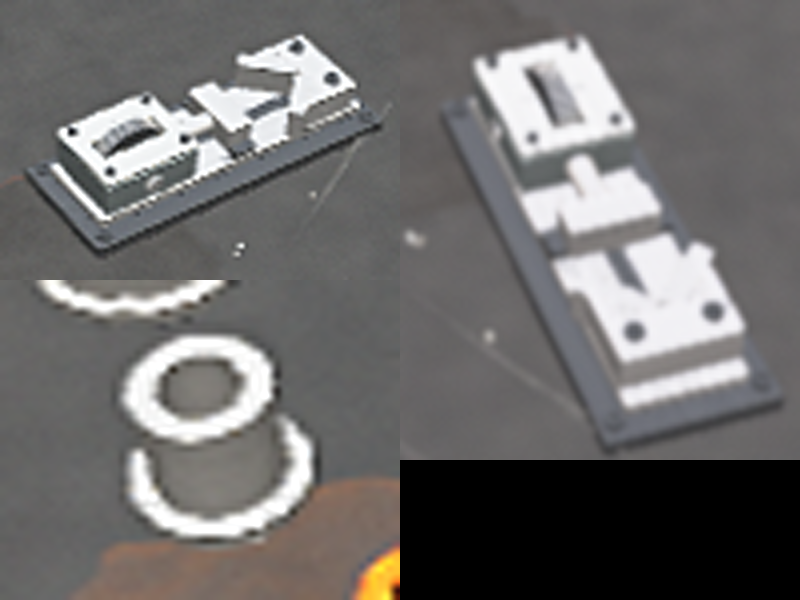

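The crops show the cover corners in both views, with the wheel slot in the middle of the cover. They also show the jaws and the bushing's top ring, centred at scene pixel (239.9,305.2).

```bash
python3 - <<'E'
from h import *
cs,cd=snap('scene'),snap('side')
def tri(p,q):
    M=0;b=0
    for c,x in((cs,p),(cd,q)):
        o,d=ray(c,*x);d/=np.linalg.norm(d);P=np.eye(3)-np.outer(d,d);M=M+P;b=b+P@o
    return np.linalg.solve(M,b)
S=[(349.5,213.3),(372.5,203),(385,218),(361.3,226.8)]
D=[(358.3,275),(385.8,269.5),(399,290),(368,296.8)]
A=np.array([onz(cs,*p,.036) for p in S]);B=np.array([onz(cd,*p,.036) for p in D])
print(A.round(4));print(B.round(4),A.mean(0),B.mean(0),[np.linalg.norm(np.roll(X,-1,0)-X,axis=1).round(4) for X in(A,B)])
F=np.array([onz(cs,*p,.003) for p in [(341.2,221.3),(360.8,243),(432,210.5)]]);print('foot',F)
G=np.array([onz(cd,*p,.003) for p in [(340+45/4,260+105/4),(340+208/4,260+450/4),(340+384/4,260+402/4)]]);print('footside',G)
print('bush',onz(cs,239.9,305.2,.038))
b=cd['image'];hsv=cv2.cvtColor(b[175:215,270:305],cv2.COLOR_RGB2HSV)
m=((hsv[...,1]<40)&(hsv[...,2]>150)).astype(np.uint8)
n,l,s,ce=cv2.connectedComponentsWithStats(m);print(s[1:],ce[1:]+[270,175])
for X in [(288,189)]: print(onz(cd,*X,.038))
c=snap('wrist')
E
```

```text
[[0.5517 0.0851 0.036 ]
 [0.5479 0.0319 0.036 ]
 [0.5019 0.0401 0.036 ]
 [0.5102 0.0901 0.036 ]]
[[0.5134 0.0849 0.036 ]
 [0.5567 0.0796 0.036 ]
 [0.5538 0.032  0.036 ]
 [0.5068 0.0371 0.036 ]] [0.52790327 0.06183229 0.036     ] [0.53269172 0.05840825 0.036     ] [array([0.0533, 0.0468, 0.0507, 0.0418]), array([0.0436, 0.0477, 0.0472, 0.0482])]
foot [[ 0.57066172  0.08983576  0.003     ]
 [ 0.50236685  0.09592004  0.003     ]
 [ 0.48699928 -0.07316875  0.003     ]]
footside [[ 0.50820722  0.09897636  0.003     ]
 [ 0.49060095 -0.07143937  0.003     ]
 [ 0.55309903 -0.07685864  0.003     ]]
bush [0.48640965 0.35783054 0.038     ]
[[  9   9  16  11 113]
 [  8  25  20  10 101]] [[286.47787611 189.00884956]
 [287.45544554 205.59405941]]
[0.49188416 0.35284724 0.038     ]
```

Call:
move_arm(series=[[0, 0, 0, 0, 0, -0.06, 0.5], [0, 0, 0, 0, 0, -0.03, 1], [0, 0, 0, 0.0468, -0.0325, 0, 1], [0, 0, 0, 0.0468, -0.0325, 0, 1], [0, 0, 0, 0.0468, -0.0325, 0, 1]])

```text
time: 0.88
eef_pos: [0.3093, -0.358, 0.3213]
eef_rot: [3.076, 0.636, 0.001]
force: [1.7, -0.1, 0.3]
width: 0.003
grip_force: 0.0
```

Call:
move_arm(series=[[0, 0, 0, 0.0468, -0.0325, 0, 1], [0, 0, 0, 0.0468, -0.0325, 0, 1], [0, 0, 0, 0.0468, -0.0325, 0, 1], [0, 0, 0, 0.0468, -0.0325, 0, 1], [0, 0, 0, 0.0468, -0.0325, 0, 1]])

```text
time: 1.5
eef_pos: [0.4596, -0.1156, 0.3214]
eef_rot: [3.076, 0.638, 0.001]
force: [0.8, -0.6, -0.5]
width: 0.004
grip_force: 0.0
```

Call:
move_arm(series=[[0, 0, -0.178, 0.0468, -0.0325, 0, 1], [0, 0, -0.178, 0, 0, 0, 1], [0, 0, -0.178, 0, 0, 0, 1], [0, 0, -0.178, 0, 0, 0, 1], [0, 0, -0.178, 0, 0, 0, 1]])

```text
time: 2.12
eef_pos: [0.4888, -0.0687, 0.3211]
eef_rot: [-2.496, -1.907, 0.0]
force: [1.3, 0.1, 0.6]
width: -0.004
grip_force: 0.0
```

Call:
move_arm(series=[[0, 0, -0.178, 0, 0, 0, 1], [0, 0, 0, 0, 0, 0, 1]])

```text
time: 2.38
eef_pos: [0.4888, -0.0688, 0.3212]
eef_rot: [-2.325, -2.112, 0.0]
force: [0.7, -0.7, -0.6]
width: 0.001
grip_force: 0.0
```

```bash
python3 - <<'E'
from h import *
s=st();print(R.from_rotvec(s['eef_rot']).as_matrix().round(3))
c=snap('wrist','w1.png');T=np.array(c['camera_from_world']);print(-T[:3,:3].T@T[:3,3],T[:3,:3].round(3),c['fx'])
print([np.round(proj(c,p)) for p in [(.53,.06,.036),(.528,-.008,.014)]])
E
```

```text
{'time': 2.375, 'qpos': [-0.2896, 0.1748, -0.1632, 1.233, -0.0, 1.3773], 'eef_pos': [0.4888, -0.0688, 0.3212], 'eef_rot': [-2.3254, -2.1121, 0.0002], 'force': [0.7183, -0.6774, -0.5923], 'width': 0.0014, 'grip_force': 0.0}
[[ 0.096  0.995 -0.   ]
 [ 0.995 -0.096  0.   ]
 [ 0.    -0.    -1.   ]]
[0.49628248 0.0091537  0.46483473] [[ 0.995 -0.096 -0.   ]
 [ 0.091  0.947 -0.308]
 [ 0.03   0.307  0.951]] 333.23383744870256
[array([347.,  82.]), array([348., 142.])]
```

View pics/w1.png

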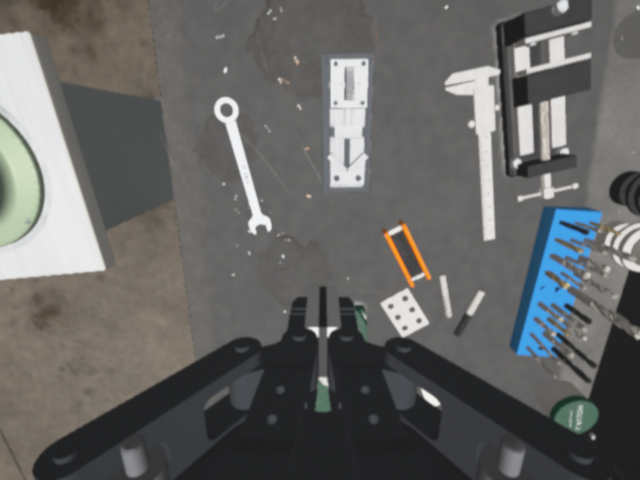

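The wrist view shows the vice centred near (348,122), aligned with the image. The wheel slot is at (349,80), the V-jaw at (348,165) and the finger tips at (322,300). I'll move closer.

Call:
move_arm(series=[[0, 0, 0, 0.018, 0.012, 0.05, 1], [0, 0, 0, 0.018, 0.012, 0.05, 1], [0, 0, 0, 0.018, 0.012, 0.05, 1], [0, 0, 0, 0, 0, 0, 1]])

```text
time: 2.92
eef_pos: [0.5271, -0.0172, 0.1677]
eef_rot: [-2.319, -2.11, 0.008]
force: [-0.8, -0.1, 0.4]
width: -0.0
grip_force: 0.0
```

```bash
python3 - <<'E'
from h import *
s=st()
c=snap('wrist','w2.png');T=np.array(c['camera_from_world']);print(-T[:3,:3].T@T[:3,3])
print([np.round(proj(c,p)) for p in [(.53,.06,.036),(.528,-.008,.014)]])
E
```

```text
{'time': 2.925, 'qpos': [-0.1726, 0.3432, -0.341, 0.8945, -0.0, 1.4925], 'eef_pos': [0.5271, -0.0172, 0.1677], 'eef_rot': [-2.3192, -2.11, 0.0076], 'force': [-0.7868, -0.1392, 0.3893], 'width': -0.0004, 'grip_force': 0.0}
[0.53558832 0.06060358 0.3113666 ]
[array([318., 132.]), array([324., 210.])]
```

View pics/w2.png

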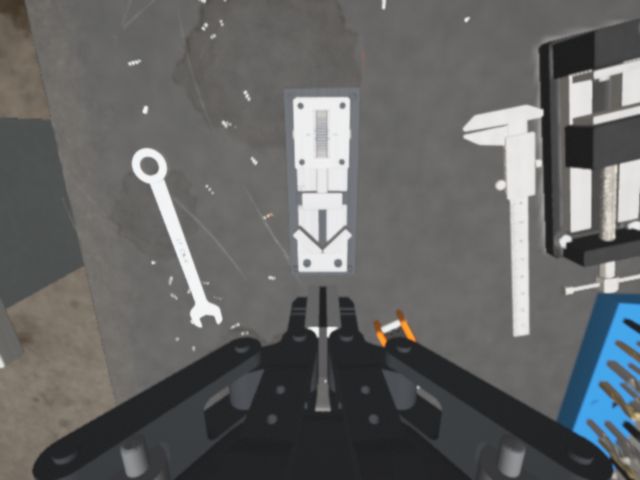

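The vice spans (285–359, 88–274). The wheel is at (321,133), the sliding jaw's face is near row 208, and the V apex is at (323,248). Now I'll measure it by mask and look at an enlarged crop.

```bash
python3 - <<'E'
from h import *
c=snap('wrist');im=c['image']
np.save('c2.npy',c,allow_pickle=True)
cv2.imwrite('pics/z2.png',cv2.resize(im[85:280,270:375,::-1],None,fx=3,fy=3,interpolation=cv2.INTER_CUBIC))
g=im.astype(int);hsv=cv2.cvtColor(im,cv2.COLOR_RGB2HSV)
print(im[180,290],im[180,275],im[269,340],im[133,321])
m=(((g[...,2]-g[...,0])>8)|(g.min(2)>150)).astype(np.uint8);m[:, :270]=0;m[:,375:]=0;m[:80]=0;m[282:]=0
m=cv2.morphologyEx(m,cv2.MORPH_OPEN,np.ones((3,3)))
k=max(cv2.findContours(m,0,2)[0],key=cv2.contourArea)
bx=cv2.boxPoints(cv2.minAreaRect(k));W=np.array([onz(c,*p,.004) for p in bx]);print(bx.round(1),W.round(4),np.linalg.norm(np.roll(W,-1,0)-W,axis=1))
w=((g.min(2)>150)).astype(np.uint8);w[:, :285]=0;w[:,360:]=0;w[:85]=0;w[280:]=0
for row in range(160,262,2): 
    x=np.where(w[row])[0]; print(row,''.join('#' if v else '.' for v in w[row,288:356]))
E
```

```text
[116 119 125] [108 108 106] [192 193 196] [172 174 179]
[[290.  96.]
 [348.  96.]
 [348. 238.]
 [290. 238.]] [[ 0.5101  0.0904  0.004 ]
 [ 0.5597  0.0857  0.004 ]
 [ 0.5506 -0.0421  0.004 ]
 [ 0.4942 -0.0369  0.004 ]] [0.04981036 0.12815759 0.05668444 0.12827215]
160 ....######....###################################....######.........
162 ....######...#####################################...######.........
164 ....#######################################################.........
166 .....#####################################################..........
168 ......####################################################..........
170 ......####################################################..........
172 ......####################################################..........
174 ......####################################################..........
176 .......###################################################..........
178 .......###################################################..........
180 .......##################################################...........
182 .......######################
[... 2186 characters left out ...]
#.............###################..........
244 .......#####################........######################..........
246 .......#######################....########################..........
248 .......###################################################..........
250 .......###################################################..........
252 .......###################################################..........
254 .......##################################################...........
256 ........#################################################...........
258 ........#######....###########################....#######...........
260 ........######......#########################......######...........
```

View pics/z2.png

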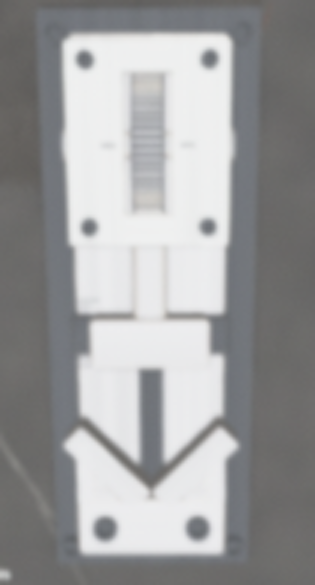

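```bash
cat >> h.py <<'E'
d=None
E
python3 - <<'E'
from h import *
c=np.load('c2.npy',allow_pickle=True).item()
f=lambda u,v,z:onz(c,270+(u-1)/3,85+(v-1)/3,z)
sc=np.array([f(84.5,58.5,.036),f(209.5,58.5,.036),f(89,227.5,.036),f(207.5,226.5,.036)]);print(sc.round(4))
cen=sc.mean(0);d=(sc[:2]-sc[2:]).mean(0);d/=np.linalg.norm(d);a=R.from_rotvec([0,0,0]);print('cover centre',cen,d)
fc=np.array([f(38,10,.004),f(261,10,.004),f(58,558,.004),f(247,560,.004)]);print('foot',fc.round(4),fc.mean(0))
df=(fc[:2]-fc[2:]).mean(0);df/=np.linalg.norm(df);print(df)
e=np.array([d[1],-d[0],0])
V=cen-.066*d;V2=fc.mean(0)-.018*df
print('V',V,'V2',V2)
for n,u,v,z in [('jawtop',150,348,.03),('jawbot',150,368,.014),('jawback',150,319,.03),('apex',152,494,.03),('slot',148.5,142,.036),('apexbot',152,486,.014)]:
    p=f(u,v,z)-V;print(n,(p@d).round(4),(p@e).round(4))
E
```

```text
[[0.5181 0.0809 0.036 ]
 [0.5503 0.0778 0.036 ]
 [0.5144 0.0383 0.036 ]
 [0.5464 0.0356 0.036 ]]
cover centre [0.53231584 0.05816495 0.036     ] [0.08987428 0.99595312 0.        ]
foot [[ 0.5044  0.0973  0.004 ]
 [ 0.5675  0.0913  0.004 ]
 [ 0.4889 -0.0712  0.004 ]
 [ 0.5521 -0.0778  0.004 ]] [0.52821245 0.00991136 0.004     ]
[0.09099982 0.99585091 0.        ]
V [ 0.52638413 -0.00756796  0.036     ] V2 [ 0.52657446 -0.00801396  0.004     ]
jawtop 0.0102 0.0002
jawbot 0.0007 -0.0001
jawback 0.0186 0.0002
apex -0.0345 0.0005
slot 0.0667 0.0002
apexbot -0.0376 0.0003
```

Call:
move_arm(series=[[0, 0, 0, 0.033, -0.001, 0.04, 1], [0, 0, 0, 0.033, 0, 0.04, 1], [0, 0, 0, 0, 0, 0.03, 1], [0, 0, 0, 0, 0, 0, 1]])

```text
time: 3.52
eef_pos: [0.5347, 0.047, 0.0617]
eef_rot: [-2.324, -2.113, 0.001]
force: [-1.3, 1.0, 0.9]
width: -0.001
grip_force: 0.0
```

Call:
move_arm(series=[[0, 0, 0, 0.002, -0.003, 0.012, 1], [0, 0, 0, 0, 0, 0.003, 1], [0, 0, 0, 0, 0, 0, 1], [0, 0, 0, 0, 0, 0, 1]])

```text
time: 4.03
eef_pos: [0.5327, 0.0494, 0.0469]
eef_rot: [2.323, 2.114, 0.001]
force: [-0.2, 0.1, -1.4]
width: -0.002
grip_force: 0.0
```

Call:
move_arm(series=[[0, 0, 0, 0, -0.001, 0.003, 1], [0, 0, 0, 0, 0, 0, 1], [0, 0, 0, 0, 0, 0, 1]])

```text
time: 4.4
eef_pos: [0.5311, 0.0497, 0.0432]
eef_rot: [-2.323, -2.114, 0.0]
force: [-0.9, -0.5, 0.5]
width: -0.001
grip_force: 0.0
```

Call:
move_arm(series=[[0, 0, 0, 0, 0, 0.0006, 1], [0, 0, 0, 0, 0, 0, 1]])

```text
time: 4.65
eef_pos: [0.5313, 0.0497, 0.0429]
eef_rot: [2.323, 2.115, 0.0]
force: [-0.5, 0.1, 2.3]
width: 0.002
grip_force: 1.0
```

Call:
move_arm(series=[[0, 0, 0, 0, 0, 0.0004, 1], [0, 0, 0, 0, 0, 0, 1]])

```text
time: 4.9
eef_pos: [0.5314, 0.0497, 0.0427]
eef_rot: [2.323, 2.114, 0.001]
force: [-1.1, 0.4, 5.5]
width: -0.001
grip_force: 2.7
```

Call:
move_arm(series=[[0, 0, 0, 0.005, 0, 0.0001, 1], [0, 0, 0, 0.005, 0, 0, 1]])

```text
time: 5.15
eef_pos: [0.5322, 0.0589, 0.0428]
eef_rot: [2.323, 2.113, -0.002]
force: [-2.8, -1.9, 7.9]
width: 0.001
grip_force: 3.9
```

Call:
move_arm(series=[[0, 0, 0, 0.004, 0, 0, 1], [0, 0, 0, 0.003, 0, 0, 1], [0, 0, 0, 0, 0, 0, 1]])

```text
time: 5.52
eef_pos: [0.5328, 0.0664, 0.0428]
eef_rot: [2.323, 2.114, -0.001]
force: [-1.1, -1.1, 7.4]
width: 0.001
grip_force: 3.7
```

```bash
python3 - <<'E'
from h import *
st();c=snap('wrist');im=c['image']
cs=snap('side');b=cs['image'];o=np.zeros((480,800,3),np.uint8)
o[:,:400]=cv2.resize(im[200:440,220:420],(400,480));o[:460,400:]=cv2.resize(b[260:375,340:440],(400,460),interpolation=cv2.INTER_CUBIC)
cv2.imwrite('pics/z3.png',o[...,::-1])
E
```

```text
{'time': 5.525, 'qpos': [-0.013, 0.5047, -0.4631, 0.6027, -0.0009, 1.6517], 'eef_pos': [0.5328, 0.0664, 0.0428], 'eef_rot': [2.3226, 2.1142, -0.0006], 'force': [-1.0539, -1.0723, 7.3624], 'width': 0.0012, 'grip_force': 3.6564}
```

View pics/z3.png

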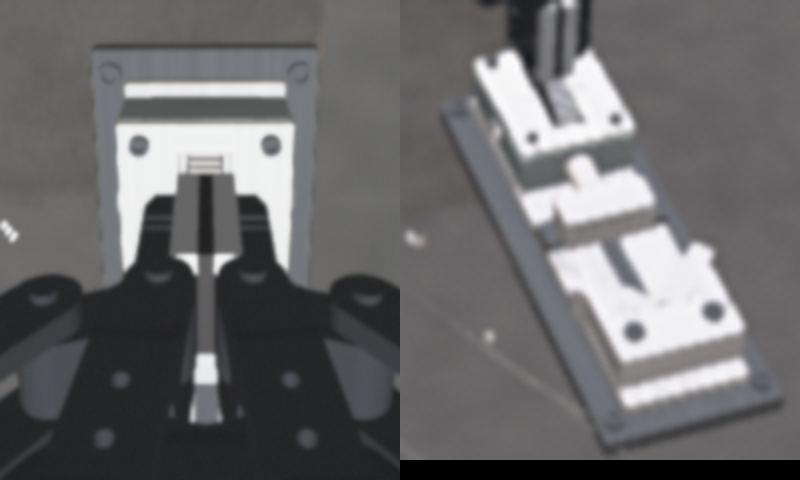

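The tip is centred on the slot, and the side view shows the jaw has retracted a few mm. I'll repeat the stroke.

Call:
move_arm(series=[[0, 0, 0, 0, 0, -0.004, 1], [0, 0, 0, -0.018, 0, 0, 1], [0, 0, 0, 0, 0, 0.0035, 1], [0, 0, 0, 0, 0, 0.0004, 1], [0, 0, 0, 0, 0, 0, 1]])

```text
time: 6.25
eef_pos: [0.5313, 0.0479, 0.0424]
eef_rot: [2.323, 2.113, -0.001]
force: [-0.6, -2.3, 4.3]
width: 0.001
grip_force: 2.5
```

Call:
move_arm(series=[[0, 0, 0, 0.006, 0, 0, 1], [0, 0, 0, 0.006, 0, 0, 1], [0, 0, 0, 0.006, 0, 0, 1], [0, 0, 0, 0, 0, 0, 1]])

```text
time: 6.75
eef_pos: [0.533, 0.0674, 0.0427]
eef_rot: [-2.322, -2.115, -0.002]
force: [-1.2, -0.8, 7.5]
width: 0.001
grip_force: 3.4
```

Call:
move_arm(series=[[0, 0, 0, 0, 0, -0.004, 1], [0, 0, 0, -0.018, 0, 0, 1], [0, 0, 0, 0, 0, 0.0035, 1], [0, 0, 0, 0, 0, 0.0004, 1], [0, 0, 0, 0, 0, 0, 1]])

```text
time: 7.38
eef_pos: [0.5311, 0.0481, 0.0425]
eef_rot: [2.323, 2.114, -0.001]
force: [-1.1, -3.1, 4.8]
width: -0.002
grip_force: 2.4
```

```bash
cat >> h.py <<'E'
V=np.array([.5265,-.0078,0]);dv=np.array([.0903,.9959,0]);ev=np.array([.9959,-.0903,0])
def vp(y,x=0,z=0): return V+y*dv+x*ev+[0,0,z]
def profile(c,x,ys,z):
    g=cv2.cvtColor(c['image'],cv2.COLOR_RGB2GRAY).astype(np.float32)
    P=np.array([proj(c,vp(y,x,z)) for y in ys],np.float32)
    return cv2.remap(g,P[:,:1],P[:,1:],cv2.INTER_LINEAR)[:,0]
E
python3 - <<'E'
from h import *
st();ys=np.arange(-.004,.04,.001)
for n in ['side','scene']:
  c=snap(n)
  for x in [-.012,.012]: print(n,x,profile(c,x,ys,.03).astype(int).tolist())
b=cv2.cvtColor(cv2.imread('pics/side0.png'),cv2.COLOR_BGR2RGB);c=snap('side');c['image']=b
for x in [-.012,.012]: print('old',x,profile(c,x,ys,.03).astype(int).tolist())
E
```

```text
{'time': 7.375, 'qpos': [-0.0475, 0.5, -0.4728, 0.5979, -0.001, 1.6178], 'eef_pos': [0.5311, 0.0481, 0.0425], 'eef_rot': [2.3234, 2.1136, -0.0011], 'force': [-1.1335, -3.136, 4.8019], 'width': -0.0018, 'grip_force': 2.3597}
side -0.012 [237, 236, 236, 232, 225, 199, 175, 153, 133, 128, 123, 121, 119, 117, 119, 135, 154, 185, 214, 228, 238, 239, 240, 240, 240, 241, 242, 242, 242, 237, 230, 203, 171, 139, 112, 101, 97, 97, 98, 100, 101, 101, 102, 104]
side 0.012 [239, 240, 241, 241, 240, 226, 209, 172, 136, 122, 115, 121, 124, 126, 127, 143, 160, 189, 216, 230, 238, 240, 240, 241, 241, 241, 242, 243, 243, 239, 231, 214, 180, 145, 120, 101, 99, 99, 100, 102, 102, 102, 102, 103]
scene -0.012 [113, 93, 103, 118, 125, 120, 106, 110, 129, 135, 128, 115, 121, 141, 138, 127, 114, 93, 83, 120, 162, 200, 225, 239, 240, 240, 239, 239, 240, 241, 244, 247, 250, 234, 203, 157, 116, 94, 103, 113, 134, 161, 170, 145]
scene 0.012 [105, 102, 101, 100, 98, 94, 93, 95, 98, 98, 96, 96, 97, 99, 100, 98, 96, 95, 95, 105, 136, 185, 228, 243, 251, 251, 250, 248, 248, 253, 252, 251, 229, 187, 146, 86, 23, 19, 25, 28, 29, 36, 40, 43]
old -0.012 [124, 123, 122, 119, 118, 128, 142, 171, 199, 219, 236, 239, 240, 240, 240, 240, 241, 241, 242, 243, 243, 243, 242, 240, 239, 240, 240, 238, 234, 216, 193, 160, 128, 109, 98, 96, 97, 98, 99, 100, 100, 101, 101, 103]
old 0.012 [114, 119, 122, 125, 125, 134, 146, 172, 200, 219, 236, 238, 240, 240, 241, 241, 241, 241, 242, 242, 242, 242, 241, 240, 240, 240, 240, 239, 235, 222, 197, 169, 140, 114, 104, 98, 99, 100, 100, 101, 101, 102, 102, 104]
```

Call:
move_arm(series=[[0, 0, 0, 0.006, 0, 0, 1], [0, 0, 0, 0.006, 0, 0, 1], [0, 0, 0, 0.006, 0, 0, 1], [0, 0, 0, 0.001, 0, 0, 1], [0, 0, 0, 0, 0, -0.006, 1]])

```text
time: 8.15
eef_pos: [0.5322, 0.0686, 0.048]
eef_rot: [-2.321, -2.114, -0.0]
force: [-0.1, 0.1, 0.5]
width: -0.001
grip_force: 0.0
```

```bash
python3 - <<'E'
from h import *
st();ys=np.arange(.008,.032,.001)
for n in ['side','scene']:
  c=snap(n)
  for x in [-.012,.012]: print(n,x,profile(c,x,ys,.03).astype(int).tolist())
E
```

```text
{'time': 8.15, 'qpos': [-0.0103, 0.4976, -0.4581, 0.6164, 0.0015, 1.6536], 'eef_pos': [0.5322, 0.0686, 0.048], 'eef_rot': [-2.321, -2.1143, -0.0001], 'force': [-0.0894, 0.1014, 0.4703], 'width': -0.0014, 'grip_force': 0.0}
side -0.012 [152, 136, 124, 123, 123, 122, 121, 125, 135, 160, 188, 213, 235, 238, 241, 240, 240, 240, 241, 242, 243, 243, 242, 233]
side 0.012 [164, 137, 116, 117, 120, 122, 123, 129, 138, 161, 188, 211, 229, 238, 240, 241, 241, 241, 241, 242, 242, 242, 238, 230]
scene -0.012 [119, 138, 136, 126, 114, 97, 88, 109, 119, 118, 103, 91, 122, 151, 186, 220, 235, 238, 239, 239, 239, 239, 240, 242]
scene 0.012 [97, 99, 101, 100, 98, 97, 98, 101, 100, 96, 90, 90, 96, 134, 179, 218, 237, 253, 252, 251, 246, 243, 246, 251]
```

Call:
move_arm(series=[[0, 0, 0, 0, 0, -0.056, 0.5], [0, 0, 0, 0, 0, -0.056, 0.5], [0, 0, 0, 0.0522, -0.0132, 0, 0.5], [0, 0, 0, 0.0522, -0.0132, 0, 0.5], [0, 0, 0, 0.0522, -0.0132, 0, 0.5]])

```text
time: 8.88
eef_pos: [0.5078, 0.2289, 0.1605]
eef_rot: [-2.324, -2.114, -0.001]
force: [0.2, 0.6, 0.4]
width: 0.498
grip_force: 0.0
```

Call:
move_arm(series=[[0, 0, 0, 0.0522, -0.0132, 0, 0.5], [0, 0, 0, 0.0522, -0.0132, 0, 0.5], [0, 0, 0, 0, 0, 0, 0.5], [0, 0, 0, 0, 0, 0, 0.5]])

```text
time: 9.38
eef_pos: [0.4912, 0.3335, 0.1599]
eef_rot: [-2.323, -2.115, 0.002]
force: [0.7, -0.8, 0.4]
width: 0.499
grip_force: 0.0
```

```bash
python3 - <<'E'
from h import *
s=st();print(R.from_rotvec(s['eef_rot']).as_matrix().round(3))
c=snap('wrist','w3.png');np.save('c3.npy',c,allow_pickle=True)
print(proj(c,(.4915,.353,.038)),proj(c,(.4915,.353,0)))
E
```

```text
{'time': 9.375, 'qpos': [0.4722, 0.4607, -0.1791, 0.9321, -0.0001, 2.1364], 'eef_pos': [0.4912, 0.3335, 0.1599], 'eef_rot': [-2.3226, -2.1151, 0.0017], 'force': [0.6601, -0.8478, 0.3993], 'width': 0.4992, 'grip_force': 0.0}
[[ 0.093  0.996 -0.001]
 [ 0.996 -0.093 -0.001]
 [-0.001 -0.001 -1.   ]]
(np.float64(320.7859994659834), np.float64(206.22537706610726)) (np.float64(321.0221902817245), np.float64(197.23958020562208))
```

View pics/w3.png

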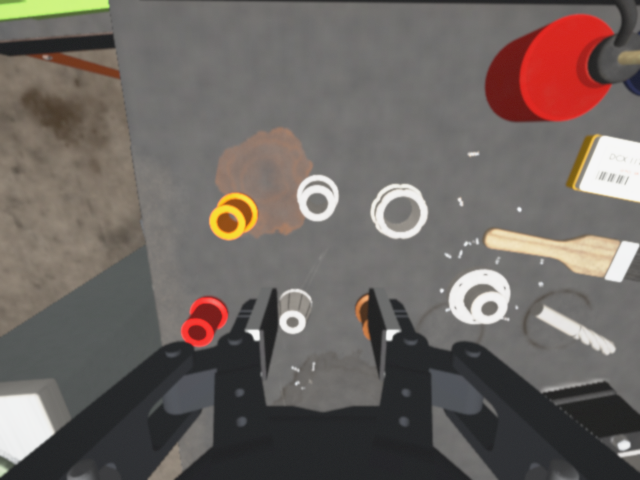

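The bushing's top ring is at about (317,204) with its collar behind at (318,195). The ring nut is at (400,211), the orange look-alike at (233,216) and the collet at (294,311).

```bash
python3 - <<'E'
from h import *
c=np.load('c3.npy',allow_pickle=True).item();g=cv2.cvtColor(c['image'],cv2.COLOR_RGB2GRAY)[170:226,292:346]
_,m=cv2.threshold(g,0,255,cv2.THRESH_OTSU)
cs,h=cv2.findContours(m,cv2.RETR_CCOMP,2)
for k,x in enumerate(cs):
    if len(x)>8:
        e=cv2.fitEllipse(x);q=e[0][0]+292,e[0][1]+170;print(h[0,k,3],np.round(q,1),np.round(e[1],1),onz(c,*q,.038).round(4))
k=max(cs,key=cv2.contourArea)[:,0];bot=k[:,1].max()+170;top=k[:,1].min()+170;mid=317.6
print(bot,top,onz(c,mid,bot+.5,.038),onz(c,mid,top-.5,.009))
s=r.sense();print(onz(c,400,211,.02),onz(c,294,322,.04))
for h in cs: pass
E
```

```text
-1 [317.1 197.1] [40.7 46. ] [0.4893 0.3608 0.038 ]
0 [316.8 203. ] [21.9 22.3] [0.4885 0.356  0.038 ]
0 [318.2 194.7] [26.6 30.5] [0.4903 0.3626 0.038 ]
220 175 [0.48775405 0.34131077 0.038     ] [0.49062719 0.37504042 0.009     ]
[0.55932952 0.33840225 0.02      ] [0.45729909 0.2492908  0.04      ]
```

Call:
move_arm(series=[[0, 0, 0, 0.022, -0.004, 0.05, 0.5], [0, 0, 0, 0, 0, 0.05, 0.5], [0, 0, 0, 0, 0, 0.03, 0.5], [0, 0, 0, 0, 0, 0, 0.5], [0, 0, 0, 0, 0, 0, 0.5]])

```text
time: 10.05
eef_pos: [0.491, 0.3555, 0.0317]
eef_rot: [2.325, 2.113, 0.002]
force: [-0.1, -0.6, 0.5]
width: 0.496
grip_force: 0.0
```

Call:
move_arm(series=[[0, 0, 0, 0.001, -0.002, 0.011, 0.5], [0, 0, 0, 0, 0, 0.001, 0.5], [0, 0, 0, 0, 0, 0, 0.5]])

```text
time: 10.42
eef_pos: [0.4879, 0.3572, 0.0187]
eef_rot: [2.323, 2.115, 0.0]
force: [-0.8, -0.9, -0.0]
width: 0.499
grip_force: 0.0
```

Call:
move_arm(force=25, series=[[0, 0, 0, 0, 0, 0, 0.6], [0, 0, 0, 0, 0, 0, 0.7], [0, 0, 0, 0, 0, 0, 0.8], [0, 0, 0, 0, 0, 0, 0.8], [0, 0, 0, 0, 0, 0, 0.8]])

```text
time: 11.05
eef_pos: [0.4881, 0.3573, 0.0188]
eef_rot: [2.323, 2.114, 0.001]
force: [-1.3, 0.1, 4.6]
width: 0.324
grip_force: 25.1
```

Call:
move_arm(force=30, series=[[0, 0, 0, 0, 0, -0.02, 0.8], [0, 0, 0, 0, 0, -0.045, 0.8], [0, 0, 0, 0, 0, -0.045, 0.8], [0, 0, 0, 0, 0, 0, 0.8]])

```text
time: 11.55
eef_pos: [0.4901, 0.3584, 0.1316]
eef_rot: [2.322, 2.114, 0.01]
force: [-0.1, 0.0, -2.3]
width: 0.322
grip_force: 30.1
```

Call:
move_arm(series=[[0, 0, 0, -0.03, 0.006, 0, 0.8], [0, 0, 0, -0.05, 0.01, 0, 0.8], [0, 0, 0, -0.05, 0.01, 0, 0.8], [0, 0, 0, -0.05, 0.01, 0, 0.8], [0, 0, 0, -0.05, 0.01, 0, 0.8]])

```text
time: 12.18
eef_pos: [0.5107, 0.1221, 0.1265]
eef_rot: [-2.322, -2.114, 0.004]
force: [0.6, 0.1, -2.5]
width: 0.322
grip_force: 30.1
```

Call:
move_arm(series=[[0, 0, 0, -0.05, 0.01, 0, 0.8], [0, 0, 0, -0.05, 0.01, 0, 0.8], [0, 0, 0, -0.033, 0.005, 0, 0.8], [0, 0, 0, 0, 0, 0, 0.8], [0, 0, 0, 0, 0, 0, 0.8]])

```text
time: 12.8
eef_pos: [0.5234, -0.0104, 0.1271]
eef_rot: [-2.322, -2.113, 0.002]
force: [-0.3, 1.1, -2.0]
width: 0.323
grip_force: 30.1
```

```bash
python3 - <<'E'
from h import *
s=st();p=s['eef_pos']-V;print('yv',p@dv,'xv',p@ev);M=R.from_rotvec(s['eef_rot']).as_matrix();print(M.round(3))
c=snap('wrist');np.save('c4.npy',c,allow_pickle=True)
cv2.imwrite('pics/z4.png',cv2.resize(c['image'][200:400,200:440,::-1],None,fx=3,fy=3,interpolation=cv2.INTER_CUBIC))
b=np.array(s['eef_pos'])
for k in (0.038,0):print(k,proj(c,b+[0,0,k-.0188]))
E
```

```text
{'time': 12.8, 'qpos': [-0.1613, 0.3755, -0.4101, 0.7878, 0.0006, 1.5036], 'eef_pos': [0.5234, -0.0104, 0.1271], 'eef_rot': [-2.3217, -2.1129, 0.0018], 'force': [-0.2733, 1.0664, -1.9945], 'width': 0.3235, 'grip_force': 30.0699}
yv -0.0028826997632513942 xv -0.0028946277348417485
[[ 0.094  0.996 -0.002]
 [ 0.996 -0.094  0.001]
 [ 0.001 -0.003 -1.   ]]
0.038 (np.float64(322.372344605504), np.float64(322.69395180636326))
0 (np.float64(322.57480479635603), np.float64(283.79170749963475))
```

View pics/z4.png

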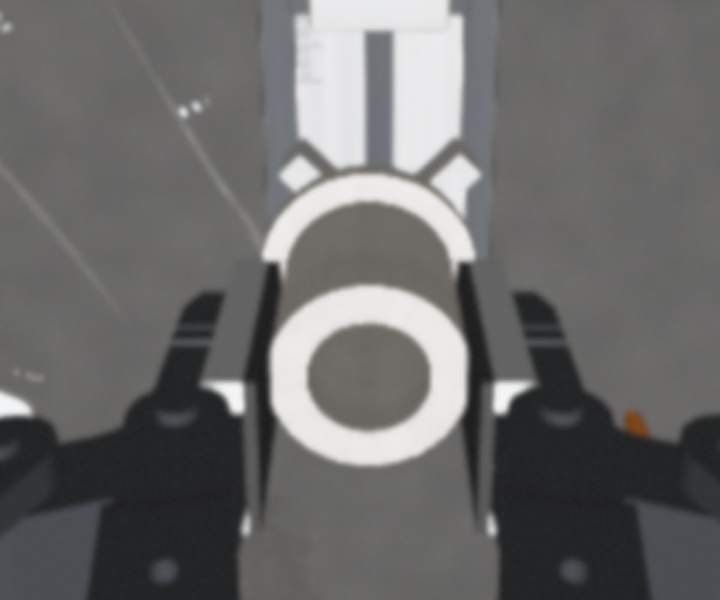

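The bushing is held upright. Its top ring is centred at crop (369,375), about 1 mm behind the TCP, and the V-jaw is visible ahead. It needs +3 mm in tool y before lowering.

Call:
move_arm(series=[[0, 0, 0, 0, 0.003, 0.03, 0.8], [0, 0, 0, 0, 0, 0.03, 0.8], [0, 0, 0, 0, 0, 0.015, 0.8], [0, 0, 0, 0, 0, 0, 0.8], [0, 0, 0, 0, 0, 0, 0.8]])

```text
time: 13.48
eef_pos: [0.5282, -0.011, 0.0542]
eef_rot: [2.322, 2.115, 0.001]
force: [-0.8, -0.4, -2.8]
width: 0.324
grip_force: 30.0
```

```bash
python3 - <<'E'
from h import *
s=st();p=s['eef_pos']-V;print('yv',p@dv,'xv',p@ev)
E
```

```text
{'time': 13.475, 'qpos': [-0.1606, 0.475, -0.4778, 0.6166, 0.0, 1.5036], 'eef_pos': [0.5282, -0.011, 0.0542], 'eef_rot': [2.322, 2.1147, 0.0013], 'force': [-0.834, -0.383, -2.8051], 'width': 0.3239, 'grip_force': 30.0241}
yv -0.003030469436204949 xv 0.001969878704464118
```

Call:
move_arm(series=[[0, 0, 0, 0, -0.002, 0.01, 0.8], [0, 0, 0, 0, 0, 0.007, 0.8], [0, 0, 0, 0, 0, 0.002, 0.8], [0, 0, 0, 0, 0, 0, 0.8], [0, 0, 0, 0, 0, 0, 0.8]])

```text
time: 14.1
eef_pos: [0.5257, -0.0111, 0.0345]
eef_rot: [2.323, 2.114, 0.0]
force: [-0.1, -0.8, -1.2]
width: 0.321
grip_force: 30.1
```

Call:
move_arm(series=[[0, 0, 0, 0, 0, 0.001, 0.8], [0, 0, 0, 0, 0, 0, 0.8]])

```text
time: 14.35
eef_pos: [0.5255, -0.0111, 0.0334]
eef_rot: [2.323, 2.115, 0.0]
force: [-0.1, 0.1, -2.2]
width: 0.318
grip_force: 30.1
```

Call:
move_arm(series=[[0, 0, 0, 0, 0, 0.0005, 0.8], [0, 0, 0, 0, 0, 0, 0.8]])

```text
time: 14.6
eef_pos: [0.5255, -0.011, 0.0329]
eef_rot: [2.323, 2.115, 0.0]
force: [-0.3, 0.2, -1.1]
width: 0.324
grip_force: 30.1
```

Call:
move_arm(series=[[0, 0, 0, 0, 0, 0.0004, 0.8], [0, 0, 0, 0, 0, 0, 0.8]])

```text
time: 14.85
eef_pos: [0.5256, -0.0111, 0.0328]
eef_rot: [2.323, 2.114, 0.0]
force: [-0.5, 0.1, 3.3]
width: 0.321
grip_force: 30.5
```

Call:
move_arm(series=[[0, 0, 0, 0, 0, 0, 0.66], [0, 0, 0, 0, 0, 0, 0.6], [0, 0, 0, 0, 0, 0, 0.5], [0, 0, 0, 0, 0, 0, 0.5]])

```text
time: 15.35
eef_pos: [0.5255, -0.011, 0.0324]
eef_rot: [-2.323, -2.115, 0.0]
force: [0.2, -0.1, -0.0]
width: 0.501
grip_force: 0.0
```

Call:
move_arm(series=[[0, 0, 0, 0, 0, -0.02, 0.5], [0, 0, 0, 0, 0, -0.04, 0.5], [0, 0, 0, 0, 0, -0.05, 0.5], [0, 0, 0, 0, 0, 0, 1]])

```text
time: 15.85
eef_pos: [0.5285, -0.0115, 0.1464]
eef_rot: [2.319, 2.111, 0.008]
force: [0.1, 0.0, -0.5]
width: 0.305
grip_force: 0.0
```

```bash
python3 - <<'E'
from h import *
s=st();p=s['eef_pos']-V;print('yv',p@dv,'xv',p@ev)
c=snap('wrist');np.save('c5.npy',c,allow_pickle=True)
for q in [vp(-.004,0,.052),vp(-.004,0,.014),vp(.066,0,.043)]: print(proj(c,q))
A=cv2.resize(c['image'][100:400,200:440],None,fx=1.6,fy=2,interpolation=cv2.INTER_CUBIC)
b=snap('side')['image'];o=np.zeros((600,784,3),np.uint8);o[:,:384]=A;o[:460,384:]=cv2.resize(b[260:375,340:440],(400,460),interpolation=cv2.INTER_CUBIC)
cv2.imwrite('pics/z5.png',o[...,::-1])
E
```

```text
{'time': 15.85, 'qpos': [-0.1614, 0.3557, -0.3836, 0.8237, 0.0, 1.5033], 'eef_pos': [0.5285, -0.0115, 0.1464], 'eef_rot': [2.3187, 2.1106, 0.0077], 'force': [0.1255, 0.0007, -0.4591], 'width': 0.305, 'grip_force': 0.0}
yv -0.003494350297043721 xv 0.002361153270612542
(np.float64(318.359938767232), np.float64(240.3047558020123))
(np.float64(318.5336818718405), np.float64(226.40400702238463))
(np.float64(317.72123768349684), np.float64(143.16353356938785))
```

View pics/z5.png

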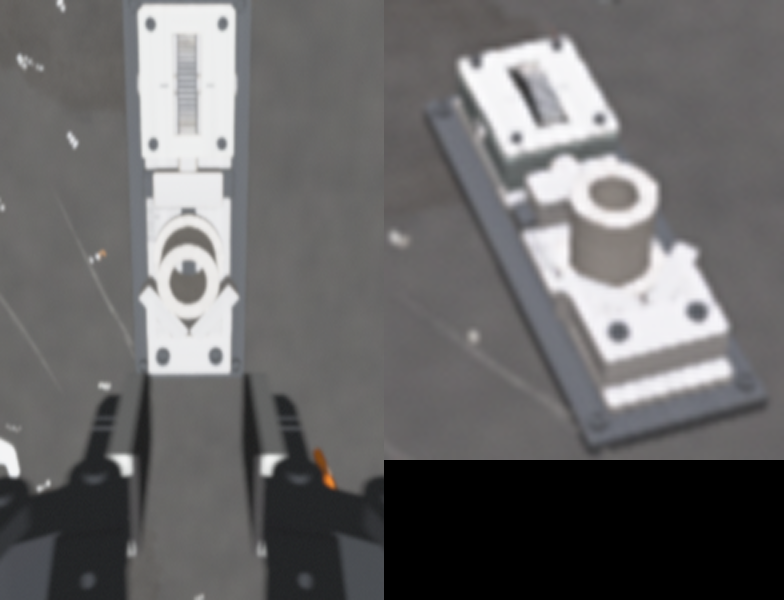

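The bushing stands upright on the bed between the jaws, with its top ring at wrist crop (188,283). The wheel is clear at (187,83). Next I'll roll it closed.

Call:
move_arm(series=[[0, 0, 0, 0.026, -0.002, 0, 1], [0, 0, 0, 0.026, 0, 0.03, 1], [0, 0, 0, 0.026, 0, 0.03, 1], [0, 0, 0, 0, 0, 0.03, 1], [0, 0, 0, 0, 0, 0, 1]])

```text
time: 16.58
eef_pos: [0.527, 0.0671, 0.049]
eef_rot: [-2.319, -2.112, 0.009]
force: [-0.1, 0.6, 0.3]
width: 0.005
grip_force: 0.0
```

```bash
python3 - <<'E'
from h import *
s=st();p=s['eef_pos']-V;print('yv',p@dv,'xv',p@ev)
E
```

```text
{'time': 16.575, 'qpos': [-0.0123, 0.4926, -0.4639, 0.6224, -0.0001, 1.652], 'eef_pos': [0.527, 0.0671, 0.049], 'eef_rot': [-2.3187, -2.1116, 0.0093], 'force': [-0.1489, 0.6403, 0.2758], 'width': 0.0051, 'grip_force': 0.0}
yv 0.07464783629130627 xv -0.006237766719619888
```

Call:
move_arm(series=[[0, 0, 0, 0.0005, 0.006, 0.001, 1], [0, 0, 0, 0, 0, 0, 1], [0, 0, 0, 0, 0, 0, 1]])

```text
time: 16.95
eef_pos: [0.5376, 0.0665, 0.0524]
eef_rot: [2.323, 2.113, 0.002]
force: [-0.1, 0.0, 0.4]
width: 0.001
grip_force: 0.0
```

Call:
move_arm(series=[[0, 0, 0, 0, 0, 0.002, 1], [0, 0, 0, 0, 0, 0, 1]])

```text
time: 17.2
eef_pos: [0.5367, 0.0667, 0.0496]
eef_rot: [2.323, 2.115, 0.0]
force: [-0.3, -0.8, -0.1]
width: 0.001
grip_force: 0.0
```

Call:
move_arm(series=[[0, 0, 0, 0, -0.0035, 0.004, 1], [0, 0, 0, 0, 0, 0.0015, 1], [0, 0, 0, 0, 0, 0, 1], [0, 0, 0, 0, 0, 0, 1]])

```text
time: 17.7
eef_pos: [0.5334, 0.0671, 0.044]
eef_rot: [2.323, 2.115, 0.0]
force: [-0.3, -0.9, -0.5]
width: -0.006
grip_force: 0.0
```

Call:
move_arm(series=[[0, 0, 0, 0, 0, 0.0006, 1], [0, 0, 0, 0, 0, 0, 1]])

```text
time: 17.95
eef_pos: [0.5333, 0.067, 0.0434]
eef_rot: [2.323, 2.115, -0.0]
force: [0.2, 0.1, 0.3]
width: 0.003
grip_force: 0.0
```

Call:
move_arm(series=[[0, 0, 0, 0, 0, 0.0004, 1], [0, 0, 0, 0, 0, 0, 1]])

```text
time: 18.2
eef_pos: [0.5334, 0.0671, 0.043]
eef_rot: [2.323, 2.115, 0.0]
force: [-0.3, -0.2, -0.4]
width: 0.001
grip_force: 0.2
```

Call:
move_arm(series=[[0, 0, 0, 0, 0, 0.0006, 1], [0, 0, 0, 0, 0, 0, 1]])

```text
time: 18.45
eef_pos: [0.5335, 0.0671, 0.0428]
eef_rot: [2.323, 2.114, 0.0]
force: [-1.0, -0.9, 5.2]
width: -0.001
grip_force: 2.4
```

Call:
move_arm(series=[[0, 0, 0, -0.006, 0, 0.0001, 1], [0, 0, 0, -0.006, 0, 0, 1], [0, 0, 0, -0.006, 0, 0, 1], [0, 0, 0, 0, 0, 0, 1]])

```text
time: 18.95
eef_pos: [0.5319, 0.0489, 0.0426]
eef_rot: [2.324, 2.114, 0.001]
force: [-0.7, 0.3, 5.3]
width: -0.004
grip_force: 2.5
```

```bash
cat >> h.py <<'E'
def jaw():
  ys=np.arange(.004,.028,.001)
  for n in ['side','scene']:
    c=snap(n)
    for x in [-.0155,-.012,.0145]: print(n,x,profile(c,x,ys,.03).astype(int).tolist())
E
python3 - <<'E'
from h import *
st();jaw()
E
```

```text
{'time': 18.95, 'qpos': [-0.0466, 0.5006, -0.4713, 0.5983, 0.0001, 1.6187], 'eef_pos': [0.5319, 0.0489, 0.0426], 'eef_rot': [2.3237, 2.1138, 0.0008], 'force': [-0.6698, 0.329, 5.3102], 'width': -0.0043, 'grip_force': 2.4978}
side -0.0155 [146, 127, 125, 124, 122, 122, 124, 127, 144, 161, 185, 209, 222, 230, 231, 234, 235, 234, 234, 236, 238, 235, 225, 211]
side -0.012 [122, 121, 119, 120, 120, 119, 120, 129, 141, 171, 200, 220, 237, 239, 241, 241, 241, 241, 241, 242, 242, 241, 238, 220]
side 0.0145 [242, 240, 230, 210, 177, 144, 127, 119, 116, 117, 119, 119, 120, 121, 126, 134, 146, 165, 185, 206, 224, 231, 237, 233]
scene -0.0155 [127, 127, 128, 129, 128, 124, 121, 119, 117, 117, 130, 151, 182, 218, 245, 253, 249, 247, 246, 245, 245, 246, 247, 249]
scene -0.012 [126, 125, 125, 124, 123, 122, 121, 119, 116, 111, 107, 115, 130, 164, 209, 242, 243, 243, 241, 240, 240, 241, 242, 244]
scene 0.0145 [100, 101, 102, 103, 103, 103, 102, 101, 100, 99, 98, 104, 117, 140, 170, 190, 194, 202, 210, 214, 207, 192, 187, 177]
```

Call:
move_arm(series=[[0, 0, 0, 0, 0, -0.004, 1], [0, 0, 0, 0.018, 0, 0, 1], [0, 0, 0, 0, 0, 0.0035, 1], [0, 0, 0, 0, 0, 0.0005, 1], [0, 0, 0, 0, 0, 0, 1]])

```text
time: 19.68
eef_pos: [0.5336, 0.0683, 0.0426]
eef_rot: [-2.321, -2.115, -0.003]
force: [-0.6, 2.6, 6.1]
width: 0.0
grip_force: 3.2
```

Call:
move_arm(series=[[0, 0, 0, -0.004, 0, 0, 1], [0, 0, 0, -0.004, 0, 0, 1]])

```text
time: 19.92
eef_pos: [0.5329, 0.0601, 0.0428]
eef_rot: [-2.322, -2.116, -0.003]
force: [-1.1, 2.4, 7.8]
width: -0.001
grip_force: 3.9
```

Call:
move_arm(series=[[0, 0, 0, -0.002, 0, 0, 1]])

```text
time: 20.05
eef_pos: [0.5327, 0.0579, 0.0428]
eef_rot: [-2.322, -2.115, -0.003]
force: [-1.4, 1.9, 7.3]
width: -0.0
grip_force: 3.9
```

```bash
python3 - <<'E'
from h import *
st();jaw();st()
E
```

```text
{'time': 20.05, 'qpos': [-0.0304, 0.5026, -0.4669, 0.6006, 0.0015, 1.6337], 'eef_pos': [0.5327, 0.0579, 0.0428], 'eef_rot': [-2.3222, -2.1151, -0.0026], 'force': [-1.3641, 1.9177, 7.274], 'width': -0.0005, 'grip_force': 3.8659}
side -0.0155 [123, 124, 122, 122, 128, 136, 160, 185, 209, 228, 228, 234, 235, 233, 232, 234, 235, 235, 236, 238, 234, 225, 195, 161]
side -0.012 [116, 117, 117, 117, 120, 135, 153, 182, 211, 226, 237, 239, 240, 240, 241, 241, 241, 242, 243, 241, 237, 216, 192, 158]
side 0.0145 [225, 203, 173, 145, 126, 116, 116, 117, 119, 120, 121, 121, 125, 132, 144, 162, 180, 202, 220, 229, 236, 233, 228, 202]
scene -0.0155 [126, 126, 124, 123, 122, 122, 122, 124, 129, 134, 158, 201, 237, 248, 247, 245, 245, 246, 247, 248, 249, 250, 252, 231]
scene -0.012 [125, 124, 123, 122, 122, 120, 115, 110, 107, 114, 137, 195, 234, 246, 243, 240, 240, 240, 240, 241, 243, 247, 248, 229]
scene 0.0145 [102, 103, 104, 104, 102, 101, 98, 94, 95, 106, 136, 167, 203, 223, 236, 222, 204, 200, 209, 215, 208, 191, 187, 177]
{'time': 20.15, 'qpos': [-0.0306, 0.5026, -0.4668, 0.6006, 0.001, 1.6337], 'eef_pos': [0.5327, 0.0577, 0.0428], 'eef_rot': [-2.3226, -2.1151, -0.002], 'force': [-0.737, 2.3059, 8.8732], 'width': -0.0003, 'grip_force': 3.9137}
```

Call:
move_arm(series=[[0, 0, 0, -0.002, 0, -0.0002, 1]])

```text
time: 20.27
eef_pos: [0.5325, 0.056, 0.0429]
eef_rot: [-2.322, -2.115, -0.003]
force: [-0.4, 1.5, 5.7]
width: 0.002
grip_force: 2.6
```

Call:
move_arm(series=[[0, 0, 0, -0.002, 0, 0, 1]])

```text
time: 20.4
eef_pos: [0.5323, 0.054, 0.0429]
eef_rot: [-2.322, -2.115, -0.003]
force: [-1.4, 2.7, 6.5]
width: 0.001
grip_force: 3.1
```

Call:
move_arm(series=[[0, 0, 0, -0.002, 0, 0, 1]])

```text
time: 20.52
eef_pos: [0.5322, 0.0525, 0.0429]
eef_rot: [-2.321, -2.115, -0.004]
force: [-0.2, 4.7, 6.7]
width: 0.004
grip_force: 2.9
```

```bash
python3 - <<'E'
from h import *
st();jaw();st()
E
```

```text
{'time': 20.525, 'qpos': [-0.0414, 0.5009, -0.4698, 0.5992, 0.0028, 1.6223], 'eef_pos': [0.5322, 0.0525, 0.0429], 'eef_rot': [-2.3212, -2.115, -0.004], 'force': [-0.2362, 4.7486, 6.6887], 'width': 0.0038, 'grip_force': 2.8907}
side -0.0155 [122, 122, 123, 126, 142, 159, 183, 206, 220, 230, 229, 234, 235, 233, 232, 234, 235, 236, 235, 235, 227, 216, 188, 157]
side -0.012 [119, 118, 119, 128, 141, 171, 200, 220, 237, 239, 241, 241, 241, 241, 241, 241, 242, 243, 244, 242, 238, 219, 196, 161]
side 0.0145 [202, 169, 142, 125, 117, 115, 117, 119, 121, 121, 124, 126, 134, 146, 165, 193, 215, 232, 243, 244, 242, 232, 220, 186]
scene -0.0155 [126, 124, 123, 123, 120, 121, 121, 115, 110, 153, 204, 230, 244, 248, 246, 245, 246, 246, 248, 250, 252, 245, 227, 181]
scene -0.012 [124, 123, 121, 120, 120, 117, 111, 107, 115, 159, 209, 229, 241, 243, 240, 239, 240, 241, 243, 245, 248, 243, 222, 180]
scene 0.0145 [102, 103, 103, 102, 100, 98, 97, 98, 104, 124, 158, 183, 208, 224, 236, 222, 204, 201, 210, 218, 206, 179, 164, 146]
{'time': 20.625, 'qpos': [-0.0415, 0.501, -0.4698, 0.5992, 0.0025, 1.6224], 'eef_pos': [0.5322, 0.0523, 0.0428], 'eef_rot': [-2.3216, -2.1148, -0.0037], 'force': [-0.6154, 3.5411, 5.4898], 'width': -0.0011, 'grip_force': 2.9622}
```

Call:
move_arm(series=[[0, 0, 0, -0.0015, 0, 0, 1]])

```text
time: 20.75
eef_pos: [0.5322, 0.051, 0.0428]
eef_rot: [-2.321, -2.115, -0.004]
force: [0.1, 3.7, 5.3]
width: 0.002
grip_force: 2.3
```

Call:
move_arm(series=[[0, 0, 0, -0.0015, 0, 0, 1]])

```text
time: 20.88
eef_pos: [0.532, 0.0488, 0.0427]
eef_rot: [-2.322, -2.116, -0.002]
force: [0.5, 2.4, 3.0]
width: -0.003
grip_force: 1.6
```

```bash
python3 - <<'E'
from h import *
st();jaw();st()
E
```

```text
{'time': 20.875, 'qpos': [-0.0473, 0.5005, -0.4714, 0.5981, 0.001, 1.6167], 'eef_pos': [0.532, 0.0488, 0.0427], 'eef_rot': [-2.3224, -2.1156, -0.0021], 'force': [0.4918, 2.3522, 2.9677], 'width': -0.003, 'grip_force': 1.5981}
side -0.0155 [122, 122, 123, 127, 143, 160, 183, 206, 220, 230, 229, 234, 234, 233, 232, 234, 235, 236, 235, 235, 227, 216, 188, 157]
side -0.012 [119, 118, 118, 128, 142, 172, 201, 220, 237, 239, 241, 241, 241, 241, 241, 242, 243, 244, 244, 242, 238, 219, 195, 160]
side 0.0145 [202, 168, 141, 124, 118, 117, 118, 119, 121, 121, 123, 126, 133, 146, 165, 193, 215, 232, 244, 245, 243, 235, 223, 187]
scene -0.0155 [126, 126, 123, 121, 120, 121, 121, 116, 112, 155, 204, 230, 243, 247, 246, 245, 245, 246, 247, 249, 251, 244, 227, 181]
scene -0.012 [124, 122, 122, 121, 120, 116, 111, 106, 115, 160, 210, 230, 241, 243, 242, 241, 241, 241, 243, 246, 249, 243, 222, 179]
scene 0.0145 [103, 103, 102, 101, 100, 99, 99, 99, 105, 125, 159, 184, 208, 225, 236, 223, 204, 201, 212, 221, 211, 185, 166, 134]
{'time': 20.975, 'qpos': [-0.0478, 0.5006, -0.4715, 0.5981, 0.0004, 1.6168], 'eef_pos': [0.5319, 0.0483, 0.0426], 'eef_rot': [2.323, 2.1147, 0.0012], 'force': [0.7255, 1.2919, 3.8015], 'width': -0.0025, 'grip_force': 1.914}
```

Call:
move_arm(series=[[0, 0, 0, 0, 0, -0.004, 1], [0, 0, 0, 0.013, 0, 0, 1], [0, 0, 0, 0, 0, 0.0035, 1], [0, 0, 0, 0, 0, 0.0007, 1], [0, 0, 0, 0, 0, 0, 1]])

```text
time: 21.6
eef_pos: [0.5328, 0.0619, 0.0428]
eef_rot: [-2.322, -2.115, -0.002]
force: [-3.2, 1.9, 8.5]
width: 0.0
grip_force: 4.2
```

Call:
move_arm(series=[[0, 0, 0, -0.002, 0, 0, 1], [0, 0, 0, -0.002, 0, 0, 1]])

```text
time: 21.85
eef_pos: [0.5329, 0.0587, 0.0429]
eef_rot: [-2.321, -2.115, -0.005]
force: [-0.1, 4.8, 6.3]
width: -0.0
grip_force: 3.3
```

Call:
move_arm(series=[[0, 0, 0, -0.002, 0, 0, 1]])

```text
time: 21.98
eef_pos: [0.533, 0.0566, 0.0429]
eef_rot: [-2.321, -2.115, -0.005]
force: [-0.6, 4.2, 5.4]
width: 0.002
grip_force: 3.1
```

```bash
python3 - <<'E'
from h import *
st();jaw()
E
```

```text
{'time': 21.975, 'qpos': [-0.0337, 0.5021, -0.4676, 0.5994, 0.0031, 1.6299], 'eef_pos': [0.533, 0.0566, 0.0429], 'eef_rot': [-2.3213, -2.1152, -0.0053], 'force': [-0.5638, 4.1667, 5.3566], 'width': 0.0018, 'grip_force': 3.1389}
side -0.0155 [122, 121, 124, 129, 151, 172, 196, 219, 227, 232, 230, 233, 234, 233, 232, 234, 235, 237, 237, 239, 233, 223, 194, 160]
side -0.012 [118, 118, 118, 129, 144, 174, 202, 221, 237, 239, 241, 241, 241, 241, 241, 242, 243, 244, 244, 241, 236, 217, 193, 159]
side 0.0145 [192, 159, 136, 123, 118, 117, 118, 120, 121, 120, 123, 126, 134, 145, 163, 189, 211, 229, 242, 244, 244, 235, 224, 189]
scene -0.0155 [125, 124, 122, 120, 118, 119, 122, 128, 139, 192, 238, 250, 249, 247, 245, 244, 245, 246, 248, 250, 251, 244, 224, 177]
scene -0.012 [124, 123, 122, 120, 119, 116, 113, 117, 132, 174, 218, 234, 241, 242, 241, 240, 240, 241, 243, 246, 249, 243, 219, 174]
scene 0.0145 [101, 102, 103, 104, 100, 97, 98, 102, 110, 129, 162, 185, 208, 225, 237, 224, 205, 201, 211, 219, 206, 175, 156, 137]
```

The jaw no longer moves and the finger slips at about 4.5 N, so the bushing is nipped. I'll retreat and check.

Call:
move_arm(series=[[0, 0, 0, 0, 0, -0.01, 1], [0, 0, 0, 0, 0, -0.05, 1], [0, 0, 0, -0.03, 0, -0.05, 1], [0, 0, 0, -0.05, 0, 0, 1], [0, 0, 0, 0, 0, 0, 1]])

```text
time: 22.7
eef_pos: [0.5248, -0.0273, 0.1532]
eef_rot: [2.327, 2.108, -0.0]
force: [-0.3, -0.0, 0.5]
width: 0.001
grip_force: 0.0
```

```bash
python3 - <<'E'
from h import *
st();c=snap('wrist')
for q in [vp(-.0075,0,.052),vp(-.0075,0,.014)]: print(np.array(proj(c,q)))
u,v=map(int,proj(c,vp(.01,0,.02)));im=c['image']
A=cv2.resize(im[max(v-100,0):v+100,u-60:u+60],(360,600),interpolation=cv2.INTER_CUBIC);print(u-60,max(v-100,0))
b=snap('side')['image'];o=np.zeros((600,760,3),np.uint8);o[:,:360]=A;o[:460,360:]=cv2.resize(b[260:375,340:440],(400,460),interpolation=cv2.INTER_CUBIC)
cv2.imwrite('pics/z6.png',o[...,::-1])
E
```

```text
{'time': 22.7, 'qpos': [-0.1918, 0.3477, -0.3757, 0.846, -0.0013, 1.4774], 'eef_pos': [0.5248, -0.0273, 0.1532], 'eef_rot': [2.3266, 2.1082, -0.0003], 'force': [-0.3268, -0.0464, 0.4736], 'width': 0.001, 'grip_force': 0.0}
[322.15606165 221.59821365]
[322.14149411 210.1209866 ]
261 91
```

View pics/z6.png

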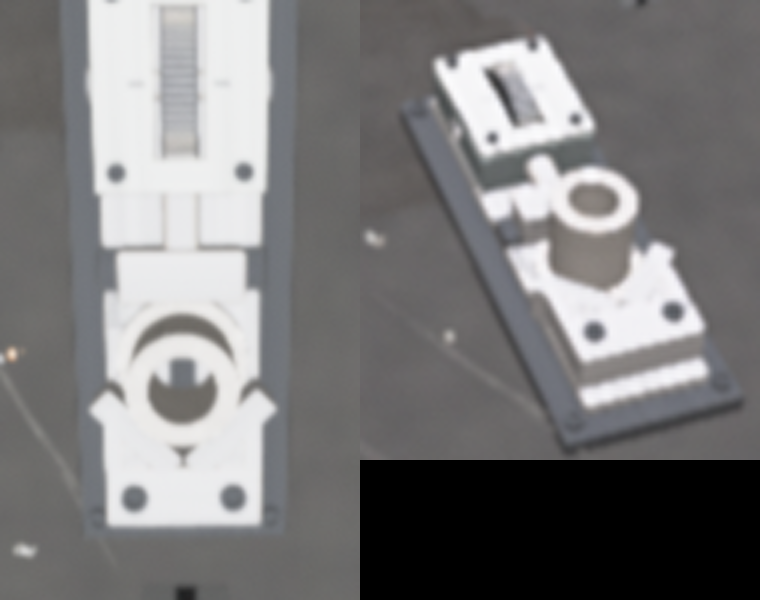

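The bushing's top ring is at crop (182,392), which is wrist pixel (321.7,221.7). That matches the predicted seat at (322.2,221.6). It is upright in the V with the jaw against it.

```bash
python3 -c "
from plant import sign_off; print(sign_off())"
```

```text
the job is handed in; nothing more can be done
None
```

The job is handed in at about 23 s: the bushing stands collar down, home in the V-jaw and nipped finger-tight using the wheel alone, with the arm clear of it.

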